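# Load the demagnetiser and hold its lever at the third notch

## Task

Two steel sleeves stand on the stores counter, alike outside, but only one of them fits the gauge post on the demagnetiser: slide that one onto the post until it sits fully home on the deck and let go of it, and put the tight one into the open red bin on the counter. Then press the paddle of the demagnetiser's spring-return lever down with the fingers, past the first two notches to the third but not beyond it, and finish while still holding it there, since it springs back when let go. Leave the can, the carton and the tape roll where they are.

Things in the scene. Friction and masses are not known exactly. Their poses are not given: they have to be found in the camera images.
- sleeve_1: plain steel sleeve (tube) standing upright on the counter: outer diameter 40 mm, height 45 mm, origin at the centre of its underside, z along its axis. Its twin is sleeve_2: one of the two (not told which) has a 25 mm bore and fits the post, the other a 17 mm bore and stays perched on the tip of the post. The bores can be seen from above. 0.15 to 0.5 kg
- sleeve_2: the other steel sleeve, same outside: outer diameter 40 mm, height 45 mm, origin at the centre of its underside; bore 25 or 17 mm (see sleeve_1)
- demag: demagnetiser, a grey box fixed to the counter, 160 mm (its x) by 180 mm (its y) by 70 mm high, origin at the centre of its underside. Its front is its -x side. It carries the gauge post on the left part of its top (+y) and the lever outside its right face (-y)
- post_foot (a point): foot of the steel gauge post, on its axis, at the height of the deck (70 mm above the counter) on which a sleeve that is home stands. The post is upright, 22 mm in diameter, 30 mm high, the upper 6 mm tapering to 12 mm
- lever_hinge (a point): point on the lever's level hinge axis, 95 mm above the counter, in the middle of the paddle's length; axes as demag's: the lever arm points to -x, the hinge axis runs along y. Behind the lever is an aluminium disc of 90 mm diameter about the same axis, with studs that mark the rest position and the three notches
- paddle: bare aluminium round paddle bar (a stiff roller, it can turn about its own axis) at the end of the lever, 20 mm in diameter, 56 mm long along demag's y, origin at its centre, 85 mm from the hinge axis. At rest its centre is 132 mm above the counter, at the third notch 47 mm. The arm joins it at the end next to the demagnetiser
- lever (a joint): lever angle in rad: 0 at rest, arm 0.45 rad above level; grows as the paddle goes down (arm at 0.45 minus this value above level). Notches at 0.35, 0.70 and 1.05, felt as a rise and drop of force; stop at 1.30. A spring returns it to 0 from anywhere, no notch keeps it. Push needed at the paddle: rising and falling between 5 and 15 N on the way, 13 N at the third notch, about 16 N just beyond
- bin: open red bin fixed on the counter, 140 mm (its x) by 150 mm (its y), 60 mm high, walls 4 mm, floor about 4 mm; origin at the centre of its underside. Empty
- can: bystander: spray can, 54 mm diameter, 150 mm high, origin at the centre of its underside; leave it alone
- carton: bystander: cardboard carton 60 x 100 x 40 mm, origin at the centre of its underside; leave it alone
- taperoll: bystander: roll of paper tape lying flat, 90 mm diameter, 25 mm high, origin at the centre of its underside; leave it alone
Things that resemble listed ones, but are neither listed nor needed, are in the scene too. Leave any blue look-alike of the sleeve_1 alone. What is shaped like the sleeve_2 but yellow is not meant.

How it is judged:
By the outcome, as a careful person would: the job done as asked, in the order asked, and still so for the second after the job is handed in, while the arm keeps its last pose, push and grip.
It also fails if it takes over 72 s, if anything falls off the work surface, if the arm or the gripper's body presses on something with over 40 N, if the wrist force passes 120 N, or if a joint passes its speed limit or range.

## Robot

A 7-joint arm with a two-finger parallel gripper is mounted at the origin on the work surface. World frame = base frame: x ahead of the robot, y to its left, z up, the work surface at z = 0. Lengths are in m, angles in rad, forces in N, time in s.
With the tool pointing down it reaches from about 0.425 to 0.925 m from the base axis. Payload 6.8 kg.
Tool frame: the origin (TCP) lies at the very end of the fingers, on their centre line; the grasp point (between the pads) lies 19 mm behind it; z points along the fingers, y is the line along which they close (so a half turn about z gives the same grasp; the last joint's range is limited). The gripper opens to 85 mm and grips with 20 to 120 N. Pads are 22 mm wide; open, the fingers measure 114 mm over their backs; the gripper's body (76 mm by 85 mm) begins 54 mm behind the grasp point. The pads swing forward as they close: fully open they stand 13 mm farther back than shut.
Start: joints at [1.07, 0.477, 0.022, 1.555, -0.011, 1.109, -0.083], TCP at [0.258, -0.624, 0.231] pointing down, gripper open.
Joint ranges: [-2.96, 2.96], [-0.34, 2.1], [-1.41, 1.46], [0.24, 2.44], [-1.37, 4.51], [0.17, 1.92], [-2.96, 2.96]. Speed limits (rad/s): [2.39, 2.39, 3.14, 3.14, 3.14, 3.14, 3.14].

## Interface

Orientations are given as a unit quaternion [w, x, y, z].
In Python, from station import bot gives the robot as it stands. The module is installed in compiled form; this text tells all that it offers.
- The arm moves only by the shell command python3 -m jog 'ROWS' [OPENING] [FORCE]. ROWS is JSON, a list of rows, each a list of 4 numbers: the shift along the tool's x, y, z in cm, then the turn about the tool's z in rad. In form: [[x, y, z, spin], ...]. A call has 1 to 20 rows; each row is the pose to reach, as a shift and turn from the pose commanded when the call began, along the tool's axes at that moment; what a row does not reach only later rows make up. A row lasts 1/12 s, in which the tool goes at most 41.7 mm and 7.16 degrees, less where a joint would pass 70% of its speed; a pose out of reach is approached as far as the arm can. A call with a gripper value outside its range is refused whole. OPENING is the closure, from -1 (fully open) to 1 (shut), set as the call begins (- or left out, the last holds). The fingers move at their own pace and stop on an object; FORCE is the grip in N (left out, the last holds). Time passes only in rows, so rows that repeat a pose let the fingers close. It gives the time, the measured TCP pose, the force, the opening and the grip force at its end, in the units of the state.
- bot.get_obs(): the state, without advancing time (a new reading comes with each control period).
- bot.read_camera(name): name is "scene" or "side" or "wrist"; returns a dict with "pixels" (420x560x3 uint8, red, green, blue), "depth" (420x560 float32, m along the optical axis (not along the pixel's ray), 0 where there is no reading), "fovy" (degrees; the focal length in pixels is half the picture's height over the tangent of half this angle, whatever the lens; pixels are square), "cx", "cy" (the principal point, pixels), "pose" (4x4, takes a point from camera to world coordinates). Camera axes: x right, y down, z forward; pixel columns grow to the right and rows downward; lengths in m; the calibration is good to about 2 mm. A picture is of the moment at which its call begins.
- bot.hand_in(): hands the job in; it is judged then, once.
The state is a dict: "t": time; "q": joint angles; "joint_vel": joint speeds; "joint_torque": joint torques, N m; "eef_pos": TCP position; "tool_rot": TCP orientation; "contact_force": force on the tool from outside, world axes, zero at the start; "torque": the same for the moment, N m; "gripper_width": opening from 0.0 (shut) to 1.0 (fully open); "grasp_force": force on a finger pad.
Only numpy, scipy, OpenCV 4.12 (cv2) and the standard library are available. Lean on these libraries where they do the work, as an engineer would, in place of code of your own. Each camera call takes 0.05 s, during which the arm holds its last target. There are 200 camera calls.

## Working session

There is one attempt and no reset: what is moved stays moved. The work goes in short steps, Python scripts to look and compute and a shell command to move; the robot and the scene stay as the last step left them, time stands still between calls to the robot, and variables do not carry over. Pictures are saved under pics/ and viewed, at most 10 in all, crops included, and the job is handed in when it is done.

```bash
mkdir -p pics
cat > h.py <<'E'
import numpy as np, cv2
from station import bot
def cam(n):
    c=bot.read_camera(n); c['f']=210/np.tan(np.radians(c['fovy'])/2)
    d=c['depth']; v,u=np.mgrid[:420,:560]
    P=np.stack([(u-c['cx'])/c['f']*d,(v-c['cy'])/c['f']*d,d],-1)
    T=np.array(c['pose']); c['W']=P@T[:3,:3].T+T[:3,3]; c['W'][d==0]=np.nan
    return c
def save(c,n): cv2.imwrite('pics/'+n,c['pixels'][...,::-1])
E
python3 - <<'E'
from h import *
np.set_printoptions(precision=4,suppress=True)
o=bot.get_obs()
for k in('t','eef_pos','tool_rot','contact_force','gripper_width'):print(k,o[k])
ims=[]
for n in('scene','side'):
    c=cam(n);np.savez(n+'.npz',**c);ims.append(c['pixels']);print(n,c['fovy'],np.array(c['pose']))
    save(c,n+'0.png')
E
```

```text
t 0.0
eef_pos [ 0.2582 -0.623   0.2303]
tool_rot [-0.0009  0.9808  0.1952 -0.0002]
contact_force [-0.3318  0.1527 -0.185 ]
gripper_width 1.0026599571288006
scene 45.92541564990971 [[ 0.4196  0.5362 -0.7324  1.3603]
 [ 0.9077 -0.2511  0.3362 -0.3811]
 [-0.0036 -0.8059 -0.5921  0.7464]
 [ 0.      0.      0.      1.    ]]
side 49.31904874040509 [[-0.9944 -0.0558  0.0899  0.5147]
 [-0.1037  0.6827 -0.7233  0.6873]
 [-0.021  -0.7285 -0.6847  0.7732]
 [ 0.      0.      0.      1.    ]]
```

View pics/scene0.png

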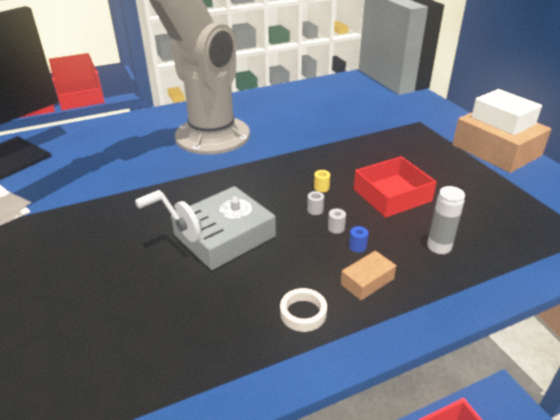

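View pics/side0.png

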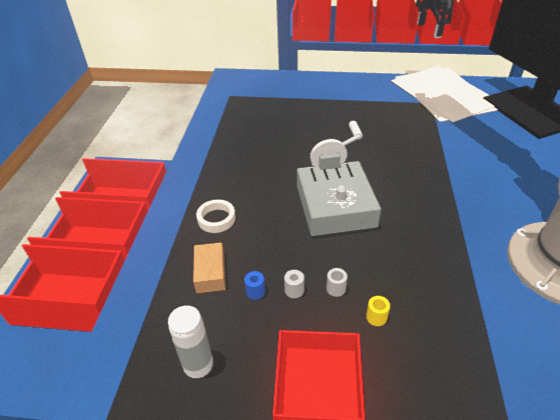

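The scene picture shows grey sleeves at (315,203) and (337,220), the post at (235,203), the paddle at (148,200) and the bin at (395,185). In the side view the sleeves are at (337,281) and (294,283), the post at (341,192), the paddle at (355,130) and the bin at (318,375).

Run:
```python
from h import *
np.set_printoptions(precision=4,suppress=True)
S={n:dict(np.load(n+'.npz')) for n in('scene','side')}
from scipy.spatial import cKDTree
def box(n,u0,u1,v0,v1): return S[n]['W'][v0:v1,u0:u1].reshape(-1,3)
def topstat(name,n,b,lo,hi):
    p=box(n,*b);p=p[(p[:,2]>lo)&(p[:,2]<hi)]
    if len(p)<5: print(name,n,len(p));return
    (c,r)=cv2.minEnclosingCircle(p[:,:2].astype(np.float32)); print(name,n,len(p),'circ',np.array(c),r,'zmed',np.median(p[:,2]),'zp95',np.percentile(p[:,2],95))
for nm,bs,bd in(('A',(305,326,190,217),(325,350,266,298)),('B',(327,347,207,234),(282,306,268,300)),('yel',(312,332,168,194),(364,392,294,328)),('blue',(348,370,225,254),(242,268,270,302))):
    topstat(nm,'scene',bs,.036,.06);topstat(nm,'side',bd,.036,.06)
for n,b in(('scene',(228,243,192,214)),('side',(333,350,183,203))): 
    topstat('post',n,b,.085,.12)
for n,b in(('scene',(135,168,188,212)),('side',(344,363,120,142))):
    p=box(n,*b);p=p[(p[:,2]>.11)&(p[:,2]<.17)];print('paddle',n,len(p),p.mean(0),p.min(0),p.max(0))
for n,b in(('scene',(180,280,185,265)),('side',(292,385,155,240))):
    p=box(n,*b);p=p[(p[:,2]>.062)&(p[:,2]<.078)];print('deck',n,np.median(p[:,2]),cv2.minAreaRect(p[:,:2].astype(np.float32)))
for n,b in(('scene',(350,440,155,215)),('side',(270,368,328,420))):
    p=box(n,*b);p=p[(p[:,2]>.05)&(p[:,2]<.07)];print('bin',n,np.median(p[:,2]),cv2.minAreaRect(p[:,:2].astype(np.float32)))
for n,b in(('scene',(420,470,180,255)),('side',(165,215,300,380))):topstat('can',n,b,.1,.17)
a=cv2.resize(S['side']['pixels'][262:304,278:352],None,fx=8,fy=8,interpolation=2)
b=cv2.resize(S['scene']['pixels'][170:240,300:374],None,fx=8,fy=8,interpolation=2)[:,:592]
b=cv2.resize(b,(300,284)); 
cv2.imwrite('pics/sl.png',a[...,::-1])
```

```text
A scene 138 circ [0.4873 0.1058] 0.02120208740234375 zmed 0.04327566784796122 zp95 0.04671934134950009
A side 227 circ [0.4896 0.1087] 0.021168429404497147 zmed 0.0436580388372636 zp95 0.04667940586417565
B scene 175 circ [0.5741 0.1171] 0.021767983213067055 zmed 0.04380450503119204 zp95 0.046619780807494
B side 264 circ [0.5727 0.1218] 0.02067139931023121 zmed 0.044492479655646955 zp95 0.04700724903551479
yel scene 133 circ [0.4313 0.141 ] 0.05577298253774643 zmed 0.04383777556271762 zp95 0.0465168580199651
yel side 261 circ [0.4088 0.1717] 0.02051892690360546 zmed 0.04403033375360954 zp95 0.04641950369315295
blue scene 198 circ [0.6529 0.129 ] 0.02052476815879345 zmed 0.04401762920469843 zp95 0.046825707288085695
blue side 271 circ [0.6526 0.1326] 0.02048502303659916 zmed 0.04464791644294974 zp95 0.04685418439396982
post scene 79 circ [ 0.4898 -0.1028] 0.012069610878825188 zmed 0.09494817893978691 zp95 0.10035308082855443
post side 83 circ [ 0.4873 -0.0956] 0.011078238487243652 zmed 0.09518214618384335 zp95 0.1009064519268333
paddle scene 304 [ 0.4622 -0.2776  0.1345] [ 0.4451 -0.3
[... 193 characters left out ...]
0959763526917), (0.16318055987358093, 0.18642105162143707), 15.085572242736816)
deck side 0.07022895179703592 ((0.49651873111724854, -0.13168120384216309), (0.1593398153781891, 0.18337588012218475), 15.320623397827148)
bin scene 0.05637560956426951 ((0.5137434005737305, 0.3193030059337616), (0.14415688812732697, 0.1568157970905304), 2.7372117042541504)
bin side 0.05894589069848377 ((0.5143627524375916, 0.3233634829521179), (0.14002639055252075, 0.15261390805244446), 2.5211551189422607)
can scene 783 circ [0.731  0.2959] 0.02862422913312912 zmed 0.1369044368520208 zp95 0.15106303586981606
can side 1289 circ [0.7309 0.3017] 0.027207111939787865 zmed 0.14832622759405656 zp95 0.15162463320773206
```

View pics/sl.png

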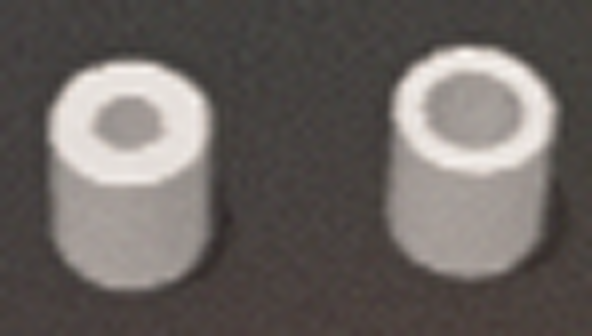

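Sleeve A at (0.4885, 0.107) has the wide bore, so it goes on the post. Sleeve B at (0.5735, 0.1195) is the tight one. I'll move above A and check with the wrist camera.

```bash
python3 -m jog '[[30,-22.5,0,0.1],[30,-22.5,0,0.2],[30,-22.5,0,0.3],[30,-22.5,0,0.39],[30,-22.5,0,0.39],[30,-22.5,0,0.39],[30,-22.5,0,0.39],[30,-22.5,0,0.39],[30,-22.5,0,0.39],[49.3,-58.6,0,0.39],[49.3,-58.6,0,0.39],[49.3,-58.6,0,0.39],[49.3,-58.6,0,0.39],[49.3,-58.6,0,0.39],[49.3,-58.6,0,0.39],[49.3,-58.6,0,0.39],[49.3,-58.6,0,0.39],[49.3,-58.6,0,0.39],[49.3,-58.6,0,0.39],[49.3,-58.6,0,0.39]]' -1 40
python3 - <<'E'
from h import *
c=cam('wrist');save(c,'w1.png');np.savez('w1.npz',**c);print(np.round(c['pose'],4),c['fovy'],bot.get_obs()['q'])
E
```

```text
t: 1.77
eef_pos: [0.4892, 0.1149, 0.2316]
tool_rot: [-0.002, 1.0, 0.007, 0.0]
contact_force: [0.9, -0.5, 0.3]
gripper_width: 1.001
grasp_force: 0.0
[[ 1.360e-02 -9.472e-01 -3.203e-01  5.714e-01]
 [-9.999e-01 -1.410e-02 -7.000e-04  1.144e-01]
 [-3.900e-03  3.202e-01 -9.473e-01  3.739e-01]
 [ 0.000e+00  0.000e+00  0.000e+00  1.000e+00]] 71.86879817901033 [-0.04863068  0.21327915 -0.34021497  1.94397579  0.08227343  0.99734293
 -1.98691937]
```

View pics/w1.png

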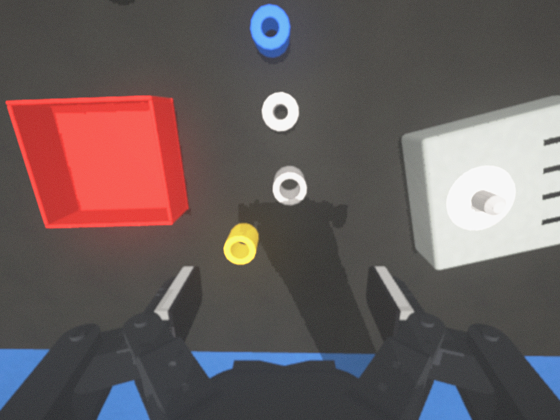

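The wrist view shows A (wide bore) at (290,184), B (narrow bore) at (280,111), the post tip at about (496,205), and the bin on the left.

```bash
cat >> h.py <<'E'
def top(W,b,lo,hi):
    p=W[b[2]:b[3],b[0]:b[1]].reshape(-1,3);p=p[(p[:,2]>lo)&(p[:,2]<hi)]
    c,r=cv2.minEnclosingCircle(p[:,:2].astype(np.float32));return np.round([*c,r,np.median(p[:,2]),len(p)],4)
E
python3 - <<'E'
from h import *
for k in range(2):
    c=dict(np.load('w1.npz')) if k==0 else cam('wrist'); W=c['W']
    print('A',top(W,(268,312,160,210),.04,.05));print('B',top(W,(258,302,88,136),.04,.05))
    print('post',top(W,(462,516,182,222),.08,.115),top(W,(462,516,182,222),.097,.115))
    p=W[95:235,0:195].reshape(-1,3);p=p[(p[:,2]>.056)&(p[:,2]<.065)];print('bin',cv2.minAreaRect(p[:,:2].astype(np.float32)))
o=bot.get_obs();print(o['eef_pos'],o['tool_rot'],o['contact_force'])
E
```

```text
A [4.869e-01 1.084e-01 1.990e-02 4.430e-02 5.490e+02]
B [5.722e-01 1.199e-01 1.990e-02 4.440e-02 9.010e+02]
post [ 4.854e-01 -9.950e-02  1.180e-02  9.500e-02  5.560e+02] [ 4.85e-01 -9.83e-02  8.70e-03  9.92e-02  1.90e+02]
bin ((0.5124847888946533, 0.32214465737342834), (0.14010323584079742, 0.15096911787986755), 2.6451873779296875)
A [4.871e-01 1.081e-01 1.990e-02 4.440e-02 5.530e+02]
B [5.720e-01 1.201e-01 2.000e-02 4.440e-02 9.000e+02]
post [ 4.853e-01 -9.920e-02  1.160e-02  9.510e-02  5.510e+02] [ 4.847e-01 -9.830e-02  9.300e-03  9.890e-02  1.970e+02]
bin ((0.5124346017837524, 0.32219746708869934), (0.14011655747890472, 0.15129201114177704), 2.6092536449432373)
[0.48913356 0.10785264 0.2309639 ] [-1.02153383e-05  9.99994853e-01  3.18485296e-03 -3.87387571e-04] [-0.55748805 -0.59384952 -1.51634998]
```

```bash
python3 -m jog '[[-0.2,0,4,0],[-0.2,0,8,0],[-0.2,0,12,0],[-0.2,0,15,0],[-0.2,0,18,0],[-0.2,0,20,0],[-0.2,0,21,0],[-0.2,0,21.5,0],[-0.2,0,21.8,0],[-0.2,0,21.8,0],[-0.2,0,21.8,0]]' -1 40 && python3 -m jog '[[0,0,0,0],[0,0,0,0],[0,0,0,0],[0,0,0,0],[0,0,0,0],[0,0,0,0],[0,0,0,0],[0,0,0,0],[0,0,0,0],[0,0,0,0]]' 1 40
```

```text
t: 2.78
eef_pos: [0.4884, 0.1064, 0.0144]
tool_rot: [-0.0, 1.0, 0.001, 0.001]
contact_force: [-0.5, -0.2, -0.8]
gripper_width: 0.997
grasp_force: 0.0
t: 3.62
eef_pos: [0.488, 0.1068, 0.014]
tool_rot: [-0.0, 1.0, 0.001, 0.0]
contact_force: [-0.9, -0.2, 6.5]
gripper_width: 0.447
grasp_force: 40.1
```

```bash
python3 -m jog '[[0,0,-3,0],[0,0,-7,0],[0,0,-11,0],[0,0,-14,0],[-0.1,3,-14,0],[-0.2,7,-14,0],[-0.2,11,-14,0],[-0.2,15,-14,0],[-0.2,18,-14,0],[-0.2,20,-14,0],[-0.2,20.7,-14,0],[-0.2,20.7,-13,0],[-0.2,20.7,-12,0],[-0.2,20.7,-12,0],[-0.2,20.7,-12,0]]'
python3 - <<'E'
from h import *
np.set_printoptions(precision=4,suppress=True)
o=bot.get_obs();print(o['eef_pos'],o['gripper_width'],o['contact_force'])
c=cam('wrist');save(c,'w2.png');np.savez('w2.npz',**c);c=cam('side');np.savez('s2.npz',**c);save(c,'s2.png');
c=cam('scene');np.savez('c2.npz',**c)
E
```

```text
t: 4.87
eef_pos: [0.4853, -0.0984, 0.1321]
tool_rot: [-0.001, 1.0, 0.003, -0.001]
contact_force: [0.2, 0.3, -1.8]
gripper_width: 0.447
grasp_force: 41.6
[ 0.4853 -0.0984  0.1321] 0.4471422543133558 [ 0.2359  0.2985 -1.829 ]
```

View pics/w2.png

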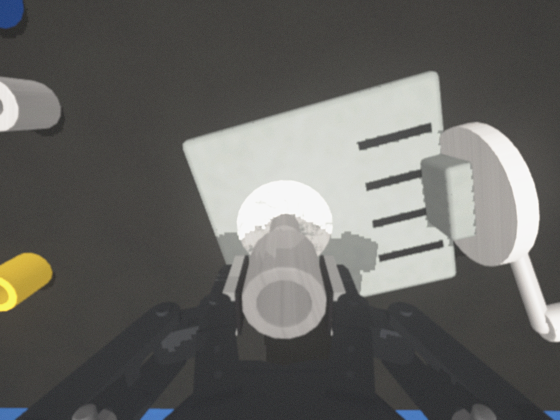

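The wrist view shows the sleeve held upright at about (285,300), right over the white ring of the post at (285,215).

Run:
```python
from h import *
c=np.load('w2.npz');W=c['W']
print('sleeve wrist',top(W,(238,332,255,345),.155,.172))
p=W[255:345,238:332].reshape(-1,3);p=p[(p[:,2]>.15)&(p[:,2]<.18)];print(np.percentile(p[:,2],[50,90]))
for n,old in(('s2','side'),('c2','scene')):
    W=np.load(n+'.npz')['W'];O=np.load(old+'.npz')['W']
    d=np.abs(W-O).max(-1)>.01
    # exclude fingers: report points within 25mm of TCP axis
    p=W[d|np.isnan(O[...,0])];q=p[(np.hypot(p[:,0]-.4853,p[:,1]+.0984)<.035)&(p[:,2]>.108)&(p[:,2]<.172)]
    for lo in np.arange(.108,.172,.008):
        s=q[(q[:,2]>=lo)&(q[:,2]<lo+.008)]
        if len(s):print(n,round(lo,3),len(s),s.min(0).round(4),s.max(0).round(4))
# post outer fit (foot disc white ring) initial wrist
W=np.load('w1.npz')['W']
for z0,z1 in((.075,.082),(.082,.09),(.09,.094)):
    p=W[180:225,462:520].reshape(-1,3);p=p[(p[:,2]>z0)&(p[:,2]<z1)];
    from scipy.optimize import least_squares
    f=least_squares(lambda a:np.hypot(p[:,0]-a[0],p[:,1]-a[1])-.011,[.485,-.099],loss='soft_l1',f_scale=.001);print(z0,f.x.round(4),len(p))
for n,b in(('scene',(226,246,190,216)),('side',(331,352,181,206))):
    W=np.load(n+'.npz')['W'];p=W[b[2]:b[3],b[0]:b[1]].reshape(-1,3);p=p[(p[:,2]>.074)&(p[:,2]<.094)&(np.hypot(p[:,0]-.487,p[:,1]+.099)<.02)]
    f=least_squares(lambda a:np.hypot(p[:,0]-a[0],p[:,1]-a[1])-.011,[.485,-.099],loss='soft_l1',f_scale=.001);print(n,f.x.round(4),len(p))
# sleeves in the same cameras, same method for camera bias
    for nm,b,x0 in(('A',{'scene':(305,326,190,217),'side':(325,350,266,298)}[n],(.487,.108)),):
        p=W[b[2]:b[3],b[0]:b[1]].reshape(-1,3);p=p[(p[:,2]>.006)&(p[:,2]<.038)&(np.hypot(p[:,0]-x0[0],p[:,1]-x0[1])<.03)]
        f=least_squares(lambda a:np.hypot(p[:,0]-a[0],p[:,1]-a[1])-.02,x0,loss='soft_l1',f_scale=.001);print(n,nm,f.x.round(4),len(p))
```

```text
sleeve wrist [ 4.865e-01 -9.990e-02  2.400e-02  1.623e-01  4.685e+03]
[0.16211611 0.163638  ]
s2 0.116 24 [ 0.4679 -0.0929  0.1188] [ 0.5051 -0.0789  0.1236]
s2 0.124 39 [ 0.4682 -0.0971  0.124 ] [ 0.5055 -0.076   0.1319]
s2 0.132 36 [ 0.4669 -0.0962  0.1328] [ 0.5059 -0.0718  0.1397]
s2 0.14 48 [ 0.4672 -0.0959  0.1401] [ 0.5041 -0.0661  0.1479]
s2 0.148 45 [ 0.4677 -0.0945  0.148 ] [ 0.5045 -0.0646  0.1558]
s2 0.156 62 [ 0.4683 -0.1146  0.156 ] [ 0.5052 -0.0636  0.1639]
s2 0.164 22 [ 0.4689 -0.108   0.164 ] [ 0.5051 -0.0649  0.169 ]
c2 0.116 29 [ 0.4873 -0.121   0.1177] [ 0.5051 -0.0824  0.1238]
c2 0.124 48 [ 0.4864 -0.1221  0.124 ] [ 0.5056 -0.0817  0.1318]
c2 0.132 57 [ 0.4878 -0.1272  0.132 ] [ 0.5065 -0.0751  0.1397]
c2 0.14 85 [ 0.4711 -0.1327  0.1401] [ 0.507 -0.07   0.148]
c2 0.148 113 [ 0.4702 -0.1331  0.1481] [ 0.5064 -0.0686  0.156 ]
c2 0.156 151 [ 0.4672 -0.1328  0.156 ] [ 0.5073 -0.0687  0.164 ]
c2 0.164 88 [ 0.468  -0.1308  0.164 ] [ 0.5056 -0.0684  0.1718]
0.075 [ 0.4851 -0.0998] 98
0.082 [ 0.4851 -0.0997] 118
0.09 [ 0.4849 -0.0999] 82
scene [ 0.4849 -0.1007] 74
scene A [0.4863 0.1071] 187
side [ 0.4868 -0.0992] 68
side A [0.4886 0.1091] 257
```

```bash
python3 -m jog '[[0,-0.05,0.5,0],[0,-0.05,1,0],[0,-0.05,1.4,0],[0,-0.05,1.8,0],[0,-0.05,2.2,0],[0,-0.05,2.6,0],[0,-0.05,3,0],[0,-0.05,3,0],[0,-0.05,3,0]]'
```

```text
t: 5.77
eef_pos: [0.4859, -0.1, 0.103]
tool_rot: [-0.0, 1.0, 0.001, -0.0]
contact_force: [0.3, -0.0, -2.3]
gripper_width: 0.449
grasp_force: 41.6
```

```bash
python3 -m jog '[[0,0,0.4,0],[0,0,0.8,0],[0,0,1.2,0],[0,0,1.5,0],[0,0,1.7,0],[0,0,1.8,0],[0,0,1.85,0],[0,0,1.85,0],[0,0,1.85,0]]'
```

```text
t: 6.52
eef_pos: [0.4862, -0.1, 0.0849]
tool_rot: [0.0, 1.0, 0.001, 0.0]
contact_force: [0.0, 0.8, -2.7]
gripper_width: 0.451
grasp_force: 41.6
```

```bash
python3 -m jog '[[0,0,0,0],[0,0,0,0],[0,0,0,0],[0,0,0,0],[0,0,0,0],[0,0,0,0]]' -0.6 && python3 -m jog '[[0,0,-2,0],[0,0,-5,0],[0,0,-8,0],[0,0,-11,0],[0,-3,-13,0],[0,-7,-14,0],[0,-10,-14,0],[0,-10,-14,0],[0,-10,-14,0]]' -1
python3 - <<'E'
from h import *
np.set_printoptions(precision=4,suppress=True)
for n in('scene','side'):
    c=cam(n);W=c['W'].reshape(-1,3);np.savez(n+'3.npz',**c);save(c,n+'3.png')
    p=W[(np.hypot(W[:,0]-.486,W[:,1]+.1)<.025)&(W[:,2]>.1)&(W[:,2]<.17)]
    print(n,len(p),np.percentile(p[:,2],[50,80,95]),cv2.minEnclosingCircle(p[:,:2].astype(np.float32)))
c=cam('wrist');W=c['W'].reshape(-1,3);p=W[(np.hypot(W[:,0]-.486,W[:,1]+.1)<.025)&(W[:,2]>.1)&(W[:,2]<.17)]
print('wrist',len(p),np.percentile(p[:,2],[50,80,95]))
p=W[(np.hypot(W[:,0]-.572,W[:,1]-.12)<.03)&(W[:,2]>.04)&(W[:,2]<.05)];print('B',cv2.minEnclosingCircle(p[:,:2].astype(np.float32)),len(p))
E
```

```text
t: 7.02
eef_pos: [0.4862, -0.1, 0.0849]
tool_rot: [0.0, 1.0, 0.001, 0.0]
contact_force: [-0.5, -0.9, 0.5]
gripper_width: 0.799
grasp_force: 0.0
t: 7.77
eef_pos: [0.4858, 0.0018, 0.2251]
tool_rot: [-0.0, 1.0, 0.004, 0.0]
contact_force: [0.2, -0.5, 0.4]
gripper_width: 1.001
grasp_force: 0.0
scene 223 [0.1119 0.1149 0.1163] ((0.4842328429222107, -0.1016523614525795), 0.024145707488059998)
side 175 [0.1113 0.115  0.1166] ((0.4856744408607483, -0.09978917986154556), 0.02178131975233555)
wrist 1280 [0.1139 0.1148 0.1154]
B ((0.5722007155418396, 0.11972591280937195), 0.020087502896785736) 1002
```

Sleeve A is home, with its top at 0.115. Next is B.

```bash
python3 -m jog '[[3,-4,0,0],[5.5,-7.5,0,0],[7.5,-10.5,0,0],[8.6,-11.9,2,0],[8.6,-11.9,6,0],[8.6,-11.9,10,0],[8.6,-11.9,14,0],[8.6,-11.9,17,0],[8.6,-11.9,19,0],[8.6,-11.9,20.5,0],[8.6,-11.9,21.1,0],[8.6,-11.9,21.1,0],[8.6,-11.9,21.1,0]]' -1 40 && python3 -m jog '[[0,0,0,0],[0,0,0,0],[0,0,0,0],[0,0,0,0],[0,0,0,0],[0,0,0,0],[0,0,0,0],[0,0,0,0],[0,0,0,0],[0,0,0,0]]' 1 40
```

```text
t: 9.0
eef_pos: [0.5719, 0.1184, 0.014]
tool_rot: [0.0, 1.0, 0.001, 0.0]
contact_force: [-0.1, 0.4, 0.8]
gripper_width: 1.0
grasp_force: 0.0
t: 9.83
eef_pos: [0.5723, 0.1196, 0.0149]
tool_rot: [-0.0, 1.0, 0.001, 0.001]
contact_force: [-1.0, -0.5, 6.6]
gripper_width: 0.449
grasp_force: 41.3
```

```bash
python3 -m jog '[[0,0,-3,0],[0,0,-7,0],[0,0,-11,0],[-1,-3,-12,0],[-2,-7,-12,0],[-3,-11,-12,0],[-4.5,-15,-12,0],[-5.5,-18.5,-12,0],[-6,-20.2,-12,0],[-6,-20.2,-9,0],[-6,-20.2,-6,0],[-6,-20.2,-3.5,0],[-6,-20.2,-1.8,0],[-6,-20.2,-0.8,0],[-6,-20.2,-0.8,0],[-6,-20.2,-0.8,0]]' && python3 -m jog '[[0,0,0,0],[0,0,0,0],[0,0,0,0],[0,0,0,0],[0,0,0,0]]' -0.4 && python3 -m jog '[[0,0,-3,0],[0,0,-7,0],[0,0,-11,0],[0,0,-15,0],[0,0,-19,0],[0,4,-20,0],[0,8,-20,0],[0,12,-20,0],[0,12,-20,0]]'
python3 - <<'E'
from h import *
c=cam('side');save(c,'side4.png')
c=cam('wrist');W=c['W'].reshape(-1,3);p=W[(abs(W[:,0]-.5125)<.06)&(abs(W[:,1]-.322)<.065)&(W[:,2]>.03)&(W[:,2]<.1)];print(len(p),np.median(p[:,2]),p.min(0),p.max(0))
E
```

```text
t: 11.17
eef_pos: [0.5109, 0.321, 0.0217]
tool_rot: [0.0, 1.0, 0.001, -0.0]
contact_force: [-0.9, 0.4, -3.1]
gripper_width: 0.448
grasp_force: 42.5
t: 11.58
eef_pos: [0.5113, 0.3212, 0.0224]
tool_rot: [-0.0, 1.0, 0.001, 0.0]
contact_force: [0.0, 0.3, 0.5]
gripper_width: 0.7
grasp_force: 0.0
t: 12.33
eef_pos: [0.5124, 0.1912, 0.222]
tool_rot: [0.003, 1.0, -0.004, 0.0]
contact_force: [-0.4, -0.6, -0.9]
gripper_width: 0.696
grasp_force: 0.0
1042 0.04799258872753881 [0.49275453 0.30003401 0.03015389] [0.53130801 0.33908107 0.05065997]
```

View pics/side4.png

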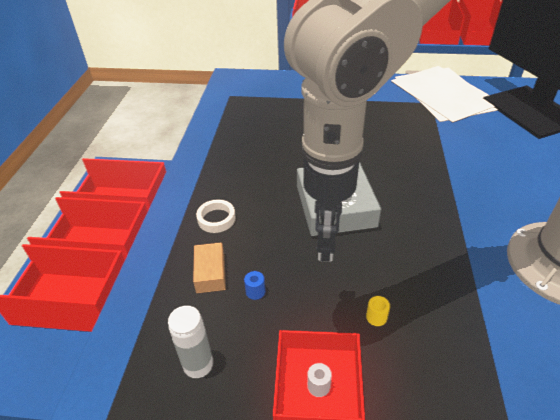

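B stands in the bin at (319,380), and the bystanders haven't moved. Next I work out the lever geometry from the initial clouds.

Run:
```python
from h import *
from scipy.optimize import least_squares
np.set_printoptions(precision=4,suppress=True)
th=np.radians(15.2);ex=np.array([np.cos(th),np.sin(th)]);ey=np.array([-ex[1],ex[0]])
for n,b in(('scene',(130,205,185,245)),('side',(305,370,115,175))):
    W=np.load(n+'.npz')['W'];p=W[b[2]:b[3],b[0]:b[1]].reshape(-1,3);p=p[p[:,2]>.08]
    c=np.array([.4965,-.1345]);X=(p[:,:2]-c)@ex;Y=(p[:,:2]-c)@ey;Z=p[:,2]
    m=(X<-.05)&(Z>.115)&(Y<-.1)
    f=least_squares(lambda a:np.hypot(X[m]-a[0],Z[m]-a[1])-.01,[-.07,.132],loss='soft_l1',f_scale=.001)
    print(n,'paddle xz',f.x,'y range',np.percentile(Y[m],[1,99]),m.sum())
    d=(X>-.045)&(X<.06)&(Y>-.13)&(Y<-.07)&(Z<.145)&(Z>.09);print('disc x',np.percentile(X[d],[1,99]),'y',np.percentile(Y[d],[1,10,50,90,99]),'z',Z[d].max())
o=bot.get_obs();print(o['q'],o['eef_pos'],c+ex*-.07-ey*.135)
```

```text
scene paddle xz [-0.0783  0.1314] y range [-0.1598 -0.1011] 295
disc x [-0.0415  0.0438] y [-0.11   -0.1072 -0.0943 -0.0868 -0.0719] z 0.14133485204131768
side paddle xz [-0.0758  0.1318] y range [-0.1562 -0.1002] 141
disc x [-0.0439  0.0445] y [-0.1009 -0.0889 -0.0833 -0.078  -0.0702] z 0.14098031039963022
[-0.1747  0.3062 -0.3767  1.8488  0.1323  1.0105 -2.1781] [0.5117 0.1989 0.2222] [ 0.4643 -0.2831]
```

```bash
python3 -m jog '[[-0.3,3,0,0],[-0.5,7,0,0],[-1,11,0,0],[-1.5,15,0,0],[-2,19,0,-0.05],[-2.5,23,0,-0.1],[-3,27,0,-0.15],[-3.5,31,0,-0.2],[-4,35,0,-0.25],[-4.5,39,0,-0.265],[-5,43,0,-0.265],[-5.3,46.5,0,-0.265],[-5.3,48.8,0,-0.265],[-5.3,48.8,0,-0.265],[-5.3,48.8,0,-0.265],[-5.3,48.8,0,-0.265],[-5.3,48.8,0,-0.265]]' 1 40
python3 - <<'E'
from h import *
c=cam('wrist');save(c,'w5.png');np.savez('w5.npz',**c);o=bot.get_obs();print(o['q'],o['eef_pos'],o['tool_rot'],o['contact_force'])
E
```

```text
t: 13.85
eef_pos: [0.4607, -0.2848, 0.2217]
tool_rot: [-0.0, 0.991, 0.135, 0.0]
contact_force: [0.2, 0.5, -0.5]
gripper_width: -0.001
grasp_force: 0.0
[ 0.54717809  0.27396913 -0.1290579   1.87887618  0.0408081   0.99140179
 -0.89906301] [ 0.460519   -0.28503004  0.2218077 ] [-3.17194819e-04  9.90819955e-01  1.35187638e-01  1.36124171e-04] [0.24665791 0.02979974 0.10694614]
```

View pics/w5.png

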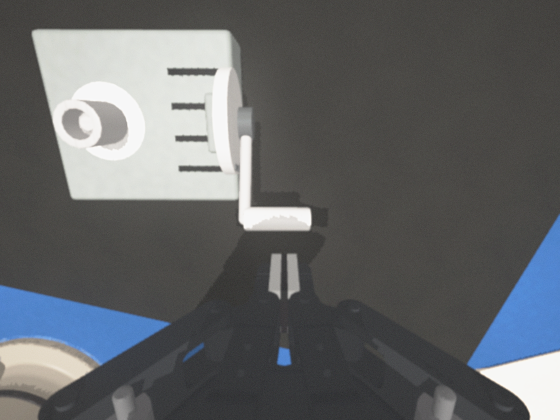

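In the wrist view sleeve A sits over the post at (80,122). The paddle spans (245–310, 218), and the closed fingers at (284,275) line up with its outer half.

Run:
```python
from h import *
from scipy.optimize import least_squares
np.set_printoptions(precision=4,suppress=True)
W=np.load('w5.npz')['W']
p=W[30:200,30:240].reshape(-1,3);p=p[(p[:,2]>.066)&(p[:,2]<.074)];r=cv2.minAreaRect(p[:,:2].astype(np.float32));print(r)
o=bot.get_obs();q=o['tool_rot'];th=2*np.arctan2(q[2],q[1]);print('yaw',np.degrees(th))
ex=np.array([np.cos(th),np.sin(th)]);ey=np.array([-ex[1],ex[0]])
p=W[195:240,238:325].reshape(-1,3);p=p[p[:,2]>.11];t=o['eef_pos'][:2]
X=(p[:,:2]-t)@ex;Y=(p[:,:2]-t)@ey
f=least_squares(lambda a:np.hypot(X-a[0]-a[2]*Y,p[:,2]-a[1])-.01,[0,.132,0],loss='soft_l1',f_scale=.001)
print('paddle rel TCP x,z,slope',f.x,'y',np.percentile(Y,[1,99]),len(p),p[:,2].max())
p=W[60:180,205:243].reshape(-1,3);p=p[p[:,2]>.08];X=(p[:,:2]-t)@ex;Y=(p[:,:2]-t)@ey;print('disc x',np.percentile(X,[1,99]),'y',np.percentile(Y,[1,50,99]),p[:,2].max())
```

```text
((0.49456050992012024, -0.13630402088165283), (0.15813122689723969, 0.1846751868724823), 15.528446197509766)
yaw 15.538941326708645
paddle rel TCP x,z,slope [-0.0037  0.1313  0.0257] y [-0.0219  0.037 ] 1751 0.14339901518393622
disc x [0.031  0.1154] y [0.035  0.0439 0.0659] 0.1408688132659926
```

```bash
python3 -m jog '[[-0.7,0.5,2,0],[-0.7,0.5,4,0],[-0.7,0.5,6,0],[-0.7,0.5,7,0],[-0.7,0.5,7.5,0],[-0.7,0.5,7.9,0],[-0.9,0.5,8.4,0],[-1.1,0.5,9,0],[-1.3,0.5,9.6,0],[-1.4,0.5,10.2,0],[-1.5,0.5,10.8,0],[-1.5,0.5,10.8,0],[-1.5,0.5,10.8,0]]' 1 && python3 -m jog '[[0,0,0.6,0],[0,0,1.2,0],[0.1,0,1.8,0],[0.2,0,2.4,0],[0.25,0,2.95,0],[0.25,0,2.95,0],[0.25,0,2.95,0]]'
```

```text
t: 14.98
eef_pos: [0.4466, -0.2957, 0.1147]
tool_rot: [-0.0, 0.991, 0.134, 0.0]
contact_force: [-3.2, 2.2, 6.8]
gripper_width: -0.007
grasp_force: 3.0
t: 15.57
eef_pos: [0.4495, -0.2951, 0.0854]
tool_rot: [0.0, 0.991, 0.134, 0.0]
contact_force: [-3.1, 2.1, 7.5]
gripper_width: 0.007
grasp_force: 3.7
```

```bash
python3 -m jog '[[0.15,0,0.5,0],[0.35,0,1,0],[0.55,0,1.5,0],[0.8,0,2,0],[0.95,0,2.3,0],[0.95,0,2.3,0],[0.95,0,2.3,0]]'; python3 -m jog '[[0.1,0,0.2,0],[0.2,0,0.4,0],[0.2,0,0.4,0],[0.2,0,0.4,0],[0.2,0,0.4,0]]'
```

```text
t: 16.15
eef_pos: [0.459, -0.2926, 0.0626]
tool_rot: [0.0, 0.991, 0.134, 0.001]
contact_force: [-2.1, 2.8, 8.6]
gripper_width: 0.0
grasp_force: 4.0
t: 16.57
eef_pos: [0.461, -0.2921, 0.059]
tool_rot: [0.0, 0.991, 0.134, 0.001]
contact_force: [-2.0, 4.1, 10.1]
gripper_width: 0.001
grasp_force: 4.9
```

```bash
python3 -m jog '[[0.1,0,0.1,0],[0.15,0,0.2,0],[0.15,0,0.2,0],[0.15,0,0.2,0],[0.15,0,0.2,0]]'
python3 - <<'E'
from h import *
from scipy.optimize import least_squares
np.set_printoptions(precision=4,suppress=True)
for i in range(3):
    o=bot.get_obs();print(o['eef_pos'],o['contact_force'],o['torque']);
    c=cam('scene')
save(c,'sc6.png');t=o['eef_pos'][:2];th=np.radians(15.5);ex=np.array([np.cos(th),np.sin(th)]);ey=np.array([-ex[1],ex[0]])
for n in('scene','side','wrist'):
    c=cam(n);W=c['W'].reshape(-1,3);X=(W[:,:2]-t)@ex;Y=(W[:,:2]-t)@ey;Z=W[:,2]
    if n=='scene':cv2.imwrite('pics/sc6c.png',cv2.resize(c['pixels'][150:260,110:290],None,fx=4,fy=4,interpolation=2)[...,::-1])
    m=(abs(X)<.018)&(Y>-.02)&(Y<.04)&(Z>.03)&(Z<.062)
    for a,b in((-.02,-.01),(-.01,0),(0,.01),(.01,.02),(.02,.03),(.03,.04)):
        k=m&(Y>a)&(Y<b)
        if k.sum()>4:print(n,a,k.sum(),'ztop',np.percentile(Z[k],[50,95]),'x',np.percentile(X[k],[5,95]))
E
```

```text
t: 16.98
eef_pos: [0.4624, -0.2917, 0.0571]
tool_rot: [0.0, 0.991, 0.134, 0.001]
contact_force: [-3.2, 2.9, 10.4]
gripper_width: -0.003
grasp_force: 5.6
[ 0.4624 -0.2917  0.0571] [-3.1997  2.8509 10.3698] [ 0.687   0.7167 -0.0054]
[ 0.4625 -0.2917  0.0571] [-3.0222  3.4594 11.0228] [0.754  0.6529 0.0073]
[ 0.4625 -0.2917  0.0572] [-3.5962  4.0114 11.3828] [0.7003 0.7067 0.0159]
scene -0.02 43 ztop [0.0511 0.0575] x [-0.0019  0.0114]
scene -0.01 37 ztop [0.0528 0.0592] x [0.0023 0.0133]
scene 0 32 ztop [0.0524 0.0596] x [0.0048 0.0125]
scene 0.01 40 ztop [0.0531 0.0575] x [-0.0008  0.013 ]
scene 0.02 36 ztop [0.052  0.0576] x [-0.0014  0.0126]
scene 0.03 35 ztop [0.0548 0.0594] x [0.0012 0.017 ]
side 0 19 ztop [0.0572 0.0611] x [-0.0058  0.0113]
side 0.01 14 ztop [0.0548 0.0578] x [-0.0018  0.0137]
side 0.02 17 ztop [0.0572 0.0596] x [-0.0016  0.0124]
side 0.03 15 ztop [0.0566 0.0594] x [-0.0018  0.0111]
wrist -0.02 254 ztop [0.0543 0.0571] x [0.0032 0.0117]
wrist -0.01 310 ztop [0.0524 0.0572] x [0.0058 0.012 ]
wrist 0 327 ztop [0.053  0.0569] x [0.0043 0.0119]
wrist 0.01 548 ztop [0.0549 0.0572] x [-0.0027  0.0119]
wrist 0.02 620 ztop [0.0552 0.0574] x [-0.0042  0.0118]
wrist 0.03 634 ztop [0.0559 0.06  ] x [-0.0037  0.0149]
```

View pics/sc6c.png

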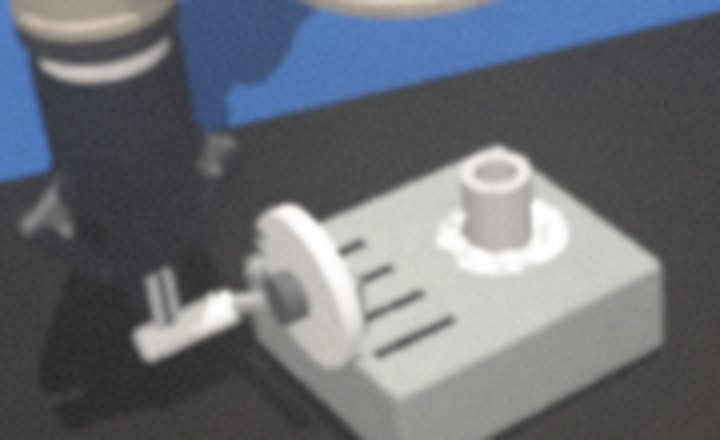

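The scene crop shows the fingers pressing the paddle down at (185,325) and the sleeve home on the post at (497,205). The paddle centre is at about 47 mm, which is the third notch, so I'm handing in.

```bash
python3 -c "
from station import bot
print(bot.hand_in())"
```

```text
the job is handed in; nothing more can be done
None
```

I handed the job in at about 17 s: the 25 mm bore sleeve is home on the post and released, the tight one is in the red bin, and the fingers hold the paddle at the third notch (about 1.05 rad by my measurement); the hand-in gave no verdict.

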